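# Ink bottles onto the display blocks, caps level

## Task

Set out the four square ink bottles, each upright in the middle of its own wooden display block, so that all the caps come out at one height: the tallest bottle on the lowest, widest block, and so on down to the smallest bottle on the highest, narrowest block. They are glass, so set them down without dropping or tipping any, and leave the two round jars where they stand.

Things in the scene. Friction and masses are not known exactly. Their poses are not given: they have to be found in the camera images.
- bottle_small: The smallest ink bottle, loose, upright: square blue-grey glass body 34 x 34 mm and 30 mm high with flat upright sides, pale blank label on its -x and +x faces, round black cap (about 24 mm across) on top; 48 mm high in all, about 60 g. Origin: centre of its underside, on the table (z = 0) at the start; x and y axes square to its sides, z up. It belongs on block_small.
- bottle_medium: The second smallest ink bottle, loose, upright: square blue-grey glass body 42 x 42 mm and 44 mm high with flat upright sides, pale blank label on its -x and +x faces, round black cap (about 30 mm across) on top; 62 mm high in all, about 120 g. Origin: centre of its underside, on the table (z = 0) at the start; x and y axes square to its sides, z up. It belongs on block_medium.
- bottle_large: The second tallest ink bottle, loose, upright: square blue-grey glass body 50 x 50 mm and 58 mm high with flat upright sides, pale blank label on its -x and +x faces, round black cap (about 36 mm across) on top; 76 mm high in all, about 200 g. Origin: centre of its underside, on the table (z = 0) at the start; x and y axes square to its sides, z up. It belongs on block_large.
- bottle_largest: The tallest ink bottle, loose, upright: square blue-grey glass body 58 x 58 mm and 72 mm high with flat upright sides, pale blank label on its -x and +x faces, round black cap (about 42 mm across) on top; 90 mm high in all, about 320 g. Origin: centre of its underside, on the table (z = 0) at the start; x and y axes square to its sides, z up. It belongs on block_largest.
- block_small: The highest and narrowest display block: solid square wooden block fixed to the table, 70 x 70 mm, 54 mm high, flat plain top. Origin: centre of its underside, on the table; so the middle of its top is 54 mm above the origin. x and y axes square to its sides. It takes the smallest square bottle (bottle_small).
- block_medium: The second highest display block: solid square wooden block fixed to the table, 82 x 82 mm, 40 mm high, flat plain top. Origin: centre of its underside, on the table; so the middle of its top is 40 mm above the origin. x and y axes square to its sides. It takes the second smallest square bottle (bottle_medium).
- block_large: The second lowest display block: solid square wooden block fixed to the table, 94 x 94 mm, 26 mm high, flat plain top. Origin: centre of its underside, on the table; so the middle of its top is 26 mm above the origin. x and y axes square to its sides. It takes the second tallest square bottle (bottle_large).
- block_largest: The lowest and widest display block: solid square wooden block fixed to the table, 106 x 106 mm, 12 mm high, flat plain top. Origin: centre of its underside, on the table; so the middle of its top is 12 mm above the origin. x and y axes square to its sides. It takes the tallest square bottle (bottle_largest).
- jar_tall: Round blue-grey glass jar with pale label band and wide black lid, loose, 46 mm across, 70 mm high, about 150 g. Origin: centre of its underside. Not wanted: to be left standing where it is. A fixed white eraser 8 mm high lies unlisted near x 0.55, y 0.09.
- jar_wide: Round blue-grey glass jar with pale label band and wide black lid, loose, 58 mm across, 54 mm high, about 150 g. Origin: centre of its underside. Not wanted: to be left standing where it is. A fixed sharpener 8 mm high lies near x 0.55, y -0.09; all other shop goods stand at x above 0.73 or |y| above 0.5, up to 0.20 m high.
There are look-alikes about, which are no part of the job. Leave any orange look-alike of the bottle_small alone.

How it is judged:
At the end, for the whole second after the job is handed in: Each square bottle stands upright (within 0.08 rad) and at rest on the top of its matching block (underside within 4 mm of the block's top), its centre within 13 mm of the block's centre, released; both round jars still upright within 25 mm of where they began (horizontal distance between bottle_small and block_small below 0.013 m and z of bottle_small in the frame of block_small between 0.05 and 0.058 m and angle between each of bottle_small, bottle_medium, bottle_large, bottle_largest's own z axis and vertical below 0.08 rad and linear speed of each of bottle_small, bottle_medium, bottle_large, bottle_largest below 0.02 m/s and angular speed of each of bottle_small, bottle_medium, bottle_large, bottle_largest below 0.2 rad/s and contact force between the fingers and bottle_small below 0.05 N and horizontal distance between bottle_medium and block_medium below 0.013 m and z of bottle_medium in the frame of block_medium between 0.036 and 0.044 m and contact force between the fingers and bottle_medium below 0.05 N and horizontal distance between bottle_large and block_large below 0.013 m and z of bottle_large in the frame of block_large between 0.022 and 0.03 m and contact force between the fingers and bottle_large below 0.05 N and horizontal distance between bottle_largest and block_largest below 0.013 m and z of bottle_largest in the frame of block_largest between 0.008 and 0.016 m and contact force between the fingers and bottle_largest below 0.05 N and distance of each of jar_tall, jar_wide from where it was at the start of the episode below 0.025 m and angle between each of jar_tall, jar_wide's own z axis and vertical below 0.1 rad); the robot touches nothing.
It fails at once if a bottle is tipped over (angle between any of bottle_small, bottle_medium, bottle_large, bottle_largest's own z axis and vertical above 0.6 rad).
It fails at once if a bottle is dropped (falls or flies faster than 0.45 m/s with no finger touching it: a drop of about 1 cm) ((linear speed of bottle_small above 0.45 m/s and contact force between the fingers and bottle_small below 0.01 N) or (linear speed of bottle_medium above 0.45 m/s and contact force between the fingers and bottle_medium below 0.01 N) or (linear speed of bottle_large above 0.45 m/s and contact force between the fingers and bottle_large below 0.01 N) or (linear speed of bottle_largest above 0.45 m/s and contact force between the fingers and bottle_largest below 0.01 N)).
It fails at once if a round jar is shoved more than 25 mm from its place or tipped over (distance of any of jar_tall, jar_wide from where it was at the start of the episode above 0.025 m or angle between any of jar_tall, jar_wide's own z axis and vertical above 0.5 rad).
It also fails if it takes over 112 s, if anything falls off the work surface, if the arm or the gripper's body presses on something with over 40 N, if the wrist force passes 120 N, or if a joint passes its speed limit or range.

## Robot

A 6-joint arm with a two-finger parallel gripper is mounted at the origin on the work surface. World frame = base frame: x ahead of the robot, y to its left, z up, the work surface at z = 0. Lengths are in m, angles in rad, forces in N, time in s.
With the tool pointing down it reaches from about 0.3 to 0.875 m from the base axis. Payload 4.2 kg.
Tool frame: the origin (TCP) lies at the centre of the arm's flange, where the gripper is bolted on; the fingertips stand manip.tip_reach ahead of it and the grasp point (between the pads) lies 155 mm ahead of it (manip.tip_reach is the distance from the TCP to the fingertips, in m); z points along the fingers, y is the line along which they close (so a half turn about z gives the same grasp; the last joint's range is limited). The gripper opens to 85 mm and grips with 20 to 120 N. Pads are 22 mm wide; open, the fingers measure 114 mm over their backs; the gripper's body (76 mm by 85 mm) begins 54 mm behind the grasp point. The pads swing forward as they close: fully open they stand 13 mm farther back than shut.
Start: joints at [-1.162, 0.32, 1.565, -0, 1.257, -0.02], TCP at [0.239, -0.523, 0.405] pointing down, gripper open.
Joint ranges: [-3.11, 3.11], [-0.84, 2.01], [0.21, 2.61], [-1.34, 4.49], [0.05, 2.63], [-2.56, 2.56]. Speed limits (rad/s): [2.57, 2.57, 3.14, 3.14, 3.14, 3.14].

## Interface

Orientations are given as a unit quaternion [w, x, y, z].
In Python, from bench import manip gives the robot as it stands.
- The arm moves only by the shell command python3 -m crank 'ROWS' [FORCE]. ROWS is a JSON object of lists of equal length, an entry for each row: "jaw": the opening, from 0 (shut) to 1 (fully open); "linear": the shift along the world's x, y, z in units of 25 mm (1.0 is 25 mm), a list of three; "rot": the turn, a rotation vector about the world's x, y, z in units of 5 degrees (1.0 is 5 degrees), a list of three. In form: {"jaw": [jaw, ...], "linear": [[dx, dy, dz], ...], "rot": [[rx, ry, rz], ...]}. A call has 1 to 20 rows; each row is the pose to reach, as a shift and turn from the pose commanded when the call began; what a row does not reach only later rows make up. A row lasts 1/12 s, in which the tool goes at most 41.7 mm and 7.16 degrees, less where a joint would pass 70% of its speed; a pose out of reach is approached as far as the arm can. A call with a gripper value outside its range is refused whole. The fingers move at their own pace and stop on an object; FORCE is the grip in N (left out, the last holds). Time passes only in rows, so rows that repeat a pose let the fingers close. It gives the time, the measured TCP pose, the force, the opening and the grip force at its end, in the units of the state.
- manip.sense(): the state, without advancing time (a new reading comes with each control period).
- manip.snapshot(name): name is "scene" or "top" or "wrist"; returns (picture, depth): 420x560x3 uint8, red, green, blue; 420x560 float32, m along the optical axis (not along the pixel's ray), 0 where there is no reading.
- manip.calibration(name): a dict with "intrinsics" (3x3 intrinsics, pixels), "extrinsics" (4x4, takes a point from camera to world coordinates); the wrist camera has in their place "T_tool_cam" (4x4, takes a point from camera to tool coordinates, whose origin is the TCP and whose axes are the flange's). Camera axes: x right, y up, looking along -z (the intrinsics and any distortion apply to the point x, -y, -z); pixel columns grow to the right and rows downward; lengths in m; the calibration is good to about 2 mm. A picture is of the moment at which its call begins: read the wrist's pose just before it. calibration takes no time and is no camera call.
- manip.job_done(): hands the job in; it is judged then, once.
Trained networks look in the newest picture that a camera, given by its name, has taken for a name from the list of things; names that differ only in an ending like _2 or _b are one class to them, and where a whole thing is asked for, a point or a joint stands for the part that bears it (a point fixed in the world has none). Each returns a list of dicts, best first, with "score" (0 to 1); they miss things now and then, are a little off and sometimes report something else, mostly with a low value. They report only what shows in the picture. A call takes as long as a camera call. They do not tell look-alikes from the thing itself.
- manip.look_for(camera, name): "bbox" ([left, top, right, bottom] in pixels, round what is visible of it).
- manip.regions_of(camera, name): "region" (420x560 bool, what is visible of it) and "bbox" ([left, top, right, bottom] in pixels, round what is visible of it).
The state is a dict: "time": time; "q": joint angles; "dq": joint speeds; "joint_efforts": joint torques, N m; "tool_pos": TCP position; "ee_rot": TCP orientation; "wrist_force": force on the tool from outside, world axes, zero at the start; "ft_torque": the same for the moment, N m; "width": finger opening in m; "gripper_force": force on a finger pad.
Only numpy, scipy, OpenCV 4.12 (cv2) and the standard library are available. Lean on these libraries where they do the work, as an engineer would, in place of code of your own. Each camera call takes 0.05 s, during which the arm holds its last target. There are 200 camera calls.

## Working session

There is one attempt and no reset: what is moved stays moved. The work goes in short steps, Python scripts to look and compute and a shell command to move; the robot and the scene stay as the last step left them, time stands still between calls to the robot, and variables do not carry over. Pictures are saved under pics/ and viewed, at most 14 in all, crops included, and the job is handed in when it is done.

```bash
mkdir -p pics; python3 - <<'E'
from bench import manip
import cv2
for n in ("scene","top"):
    p,d=manip.snapshot(n); cv2.imwrite(f"pics/{n}0.png",p[:,:,::-1])
print(manip.sense(), manip.tip_reach)
for n in ("scene","top","wrist"): print(manip.calibration(n))
E
```

```text
{'time': 0.1, 'q': array([-1.16201561e+00,  3.20206246e-01,  1.56558275e+00,  1.68552941e-05,
        1.25738590e+00, -2.00010931e-02]), 'dq': array([-0.00185715, -0.00195155, -0.00379926, -0.00102826, -0.00113605,
       -0.00029931]), 'joint_efforts': array([ 2.95082446e-04, -4.16410697e+01, -2.34704000e+01, -3.60923153e-06,
        4.87488607e-03,  1.41152208e-05]), 'tool_pos': array([ 0.23900168, -0.52279722,  0.40396861]), 'ee_rot': array([-7.77771666e-04,  9.77106410e-01,  2.12749707e-01, -1.44955577e-04]), 'wrist_force': array([-0.50046441, -0.35946721,  0.19058907]), 'ft_torque': array([ 0.00674575,  0.01609644, -0.00696367]), 'gripper_force': 0.0, 'width': 0.08520940716941376} 0.1734
{'intrinsics': array([[392.07369886,   0.        , 277.92449513],
       [  0.        , 392.07369886, 206.70314526],
       [  0.        ,   0.        ,   1.        ]]), 'extrinsics': array([[-0.30133633, -0.66207912,  0.6861834 ,  1.20985121],
       [ 0.95350971, -0.21221751,  0.21396952,  0.22929392],
       [ 0.00395538,  0.71875933,  0.69524772,  0.78102773],
       [ 0.        ,  0.       
[... 287 characters left out ...]
.99967629, -0.02470579,  0.00607706,  0.01849878],
       [ 0.00437961,  0.06818924,  0.99766279,  1.38160994],
       [ 0.        ,  0.        ,  0.        ,  1.        ]])}
{'intrinsics': array([[299.30214568,   0.        , 275.34500257],
       [  0.        , 299.30214568, 209.51442212],
       [  0.        ,   0.        ,   1.        ]]), 'T_tool_cam': array([[ 5.44267568e-04,  9.58304681e-01,  2.85747864e-01,
         7.22125195e-02],
       [ 9.99998976e-01, -1.43372082e-04, -1.42388771e-03,
        -6.26429379e-05],
       [-1.32354999e-03,  2.85748347e-01, -9.58303778e-01,
         3.05318284e-02],
       [ 0.00000000e+00,  0.00000000e+00,  0.00000000e+00,
         1.00000000e+00]])}
```

View pics/top0.png

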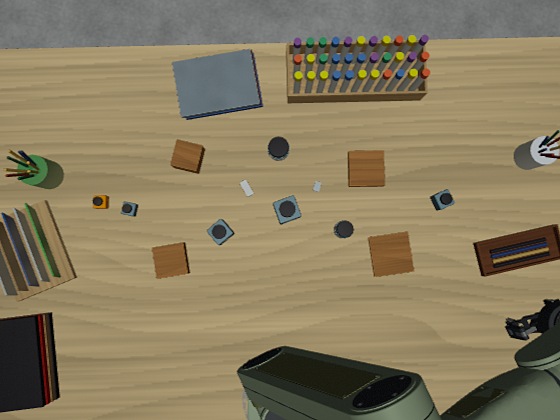

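View pics/scene0.png

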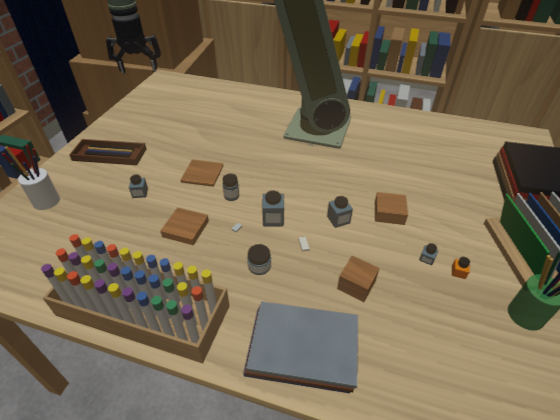

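Top view: bottles at (129,209), (220,232), (287,209) and (442,199). Blocks are at (187,156), (170,260), (366,168) and (390,254), jars at (278,148) and (344,229). The orange look-alike at (100,201) is not wanted. Next I measure everything from depth.

```bash
cat > h.py <<'E'
from bench import manip
import numpy as np, cv2
def cloud(n,T=None):
    p,d=manip.snapshot(n); c=manip.calibration(n); K=c["intrinsics"]
    if T is None: T=c["extrinsics"]
    v,u=np.mgrid[0:420,0:560]
    P=np.stack([(u-K[0,2])/K[0,0]*d,-(v-K[1,2])/K[1,1]*d,-d],-1)@T[:3,:3].T+T[:3,3]
    P[d==0]=np.nan
    return p,P
def wristT():
    from scipy.spatial.transform import Rotation as R
    s=manip.sense(); q=s["ee_rot"]; T=np.eye(4); T[:3,:3]=R.from_quat(q,scalar_first=True).as_matrix(); T[:3,3]=s["tool_pos"]
    return T@manip.calibration("wrist")["T_tool_cam"]
def rect(P,lo,hi):
    Q=P[(P[:,2]>lo)&(P[:,2]<hi)]
    if len(Q)<5: return None
    (c,s,a)=cv2.minAreaRect((Q[:,:2]*1000).astype(np.float32))
    a=(a+45)%90-45
    return np.round(c,1),np.round(s,1),round(a,1),round(np.median(Q[:,2])*1000,1),len(Q)
E
cat > m.py <<'E'
from h import *
p,P=cloud("top")
f=P[300:,100:230].reshape(-1,3); print("table z",np.nanmedian(f[:,2]))
H={"small":(30,48,54),"medium":(44,62,40),"large":(58,76,26),"largest":(72,90,12)}
for k,(b,t,h) in H.items():
  for n,hh in (("bottle_"+k,b),("block_"+k,h)):
    for r in manip.regions_of("top",n)[:4]:
        Q=P[r["region"]]; 
        print(n,round(r["score"],2),np.round(r["bbox"]),"zmax",np.round(np.nanpercentile(Q[:,2],98),3),"rect",rect(Q,hh/1000-.006,hh/1000+.006), "top",rect(Q,t/1000-.006,t/1000+.006) if n[1]=='o' else '')
for n in("jar_tall","jar_wide"):
    for r in manip.regions_of("top",n)[:3]:
        Q=P[r["region"]]; z=np.nanpercentile(Q[:,2],90);print(n,round(r["score"],2),np.round(r["bbox"]),z,rect(Q,z-.008,z+.01))
E
python3 m.py
```

```text
table z -0.0004593548485636312
bottle_small 0.75 [ 90. 197. 110. 212.] zmax 0.051 rect (array([521.5, 473.2]), array([32.9, 29.5]), -2.1, np.float64(29.1), 79) top (array([522.1, 474.7]), array([20.9, 22.1]), -19.7, np.float64(46.2), 68)
bottle_small 0.7 [123. 202. 138. 217.] zmax 0.052 rect (array([501.1, 397.6]), array([29.1, 31.8]), -10.9, np.float64(29.0), 73) top (array([501.2, 398.5]), array([21.2, 21.1]), 0.3, np.float64(47.7), 63)
block_small 0.64 [175. 137. 210. 173.] zmax 0.059 rect (array([634.9, 242.6]), array([70.5, 70.4]), -14.1, np.float64(53.5), 714) top 
block_small 0.43 [265. 135. 290. 159.] zmax 0.058 rect (array([650.4,   5.1]), array([49.2, 50.2]), -1.5, np.float64(53.5), 325) top 
bottle_medium 0.61 [432. 189. 456. 208.] zmax 0.066 rect (array([ 505. , -421.2]), array([41.5, 44.7]), 23.7, np.float64(44.0), 139) top (array([ 505.2, -420.4]), array([28.9, 28.6]), 17.1, np.float64(62.5), 108)
block_medium 0.61 [170. 140. 208. 175.] zmax 0.059 rect (array([632.8, 239.1]), array([61.3, 67.9]), -14.7, np.float64(40.4), 35) top 
block_medium 0.6 [153. 241. 189. 278.] z
[... 418 characters left out ...]
1 rect (array([ 594.1, -226.1]), array([94.4, 93.9]), -1.1, np.float64(25.8), 1223) top 
bottle_largest 0.82 [277. 194. 302. 221.] zmax 0.094 rect (array([487.3, -12.6]), array([57.7, 57.7]), 18.4, np.float64(71.5), 286) top (array([487. , -11.8]), array([40. , 37.9]), -2.5, np.float64(89.7), 211)
block_largest 0.93 [367. 235. 415. 275.] zmax 0.018 rect (array([ 366.4, -284.7]), array([105.2, 106.7]), 6.6, np.float64(12.0), 1526) top 
jar_tall 0.72 [337. 219. 354. 240.] 0.07273534547101645 (array([ 434.1, -156.3]), array([38.3, 38.1]), -1.7, np.float64(69.5), 196)
jar_wide 0.86 [266. 135. 290. 158.] 0.05684149610041591 (array([650.3,   5.1]), array([49.2, 49.9]), -1.5, np.float64(53.6), 317)
```

```bash
python3 -m crank '{"jaw":[1,1,1,1,1,1,1,1,1,1,1,1],"linear":[[1.5,0.6,-0.5],[3,1.2,-1],[4.5,1.8,-1.5],[6,2.4,-2],[7.5,3,-2.5],[9,3.5,-3],[10,3.9,-3.4],[10.64,4.08,-3.4],[10.64,4.08,-3.4],[10.64,4.08,-3.4],[10.64,4.08,-3.4],[10.64,4.08,-3.4]],"rot":[[0,0,-0.18],[0,0,-0.18],[0,0,-0.18],[0,0,-0.18],[0,0,-0.18],[0,0,-0.18],[0,0,-0.18],[0,0,-0.18],[0,0,-0.18],[0,0,-0.18],[0,0,-0.18],[0,0,-0.18]]}' 40
cat > w.py <<'E'
import sys
from h import *
T=wristT(); p,P=cloud("wrist",T); f=sys.argv[1]; cv2.imwrite(f"pics/{f}.png",p[:,:,::-1])
x,y,h=map(float,sys.argv[2:5])
Q=P.reshape(-1,3); Q=Q[np.hypot(Q[:,0]-x,Q[:,1]-y)<.05]
print("shoulder",rect(Q,h-.006,h+.006),"cap",rect(Q,h+.012,h+.024))
E
python3 w.py w1 .505 -.421 .044
```

```text
time: 1.65
tool_pos: [0.5037, -0.4218, 0.3207]
ee_rot: [0.001, 0.979, 0.204, 0.0]
wrist_force: [-0.0, 0.1, 0.7]
width: 0.0855
gripper_force: 0.0
shoulder (array([ 507.2, -420.4]), array([41.4, 41.9]), 23.8, np.float64(44.0), 1186) cap (array([ 507.2, -420.5]), array([29.2, 29. ]), 21.2, np.float64(62.2), 1080)
```

View pics/w1.png

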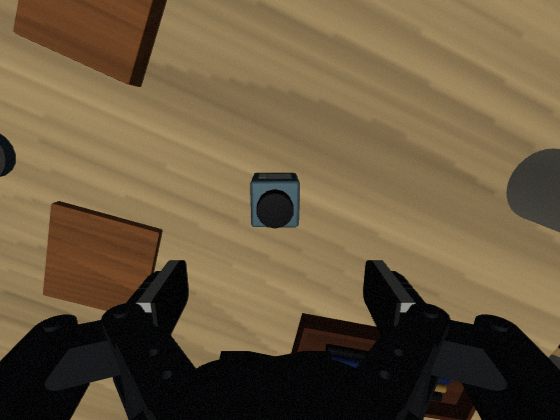

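The wrist view shows the medium bottle at (275,205), square to the fingers, with nothing near it. It measures 41.4x41.9 mm at 44 mm height, which matches. Next I descend and grip.

```bash
python3 -m crank '{"jaw":[1,1,1,1,1,1,1,1,0,0,0,0,0,0,0,0],"linear":[[0.07,0,-1],[0.07,0,-2],[0.07,0,-3],[0.07,0,-4],[0.07,0,-4.8],[0.07,0,-5.4],[0.07,0,-5.6],[0.07,0,-5.6],[0.07,0,-5.6],[0.07,0,-5.6],[0.07,0,-5.6],[0.07,0,-5.6],[0.07,0,-5.6],[0.07,0,-5.6],[0.07,0,-5.6],[0.07,0,-5.6]],"rot":[[0,0,0],[0,0,0],[0,0,0],[0,0,0],[0,0,0],[0,0,0],[0,0,0],[0,0,0],[0,0,0],[0,0,0],[0,0,0],[0,0,0],[0,0,0],[0,0,0],[0,0,0],[0,0,0]]}' 40
```

```text
time: 3.03
tool_pos: [0.5072, -0.4212, 0.1812]
ee_rot: [0.001, 0.979, 0.205, 0.001]
wrist_force: [-1.3, -0.6, 6.0]
width: 0.0416
gripper_force: 41.9
```

```bash
python3 -m crank '{"jaw":[0,0,0,0,0,0,0,0,0,0,0,0,0,0,0,0,0,0,0,0],"linear":[[0,0,0.3],[0,0,1],[0,0,2],[0,0,3],[0,0,4],[0,0,5],[0,0.4,5.6],[-0.2,1.2,5.6],[-0.5,2.4,5.6],[-0.8,3.8,5.6],[-1.1,5.2,5.6],[-1.3,6.6,5.6],[-1.6,8,5.6],[-1.9,9.4,5.6],[-2.2,10.8,5.6],[-2.4,12.2,5.6],[-2.7,13.6,5.6],[-3,15,5.6],[-3.2,16,5.6],[-3.2,16,5.6]],"rot":[[0,0,0],[0,0,0],[0,0,0],[0,0,0],[0,0,0],[0,0,0],[0,0,0.2],[0,0,0.6],[0,0,1.2],[0,0,1.9],[0,0,2.6],[0,0,3.3],[0,0,4],[0,0,4.8],[0,0,5.6],[0,0,6.4],[0,0,7.2],[0,0,8],[0,0,8.5],[0,0,8.5]]}' 40
python3 -m crank '{"jaw":[0,0,0,0,0,0,0,0,0,0,0,0,0,0,0],"linear":[[-0.2,0.6,0],[-0.4,1.8,0],[-0.6,3.2,0],[-0.9,4.6,0],[-1.2,6,0],[-1.4,7.4,0],[-1.7,8.8,0],[-2,10.2,0],[-2.2,11.4,0],[-2.35,12.2,0],[-2.43,12.5,0],[-2.43,12.52,0],[-2.43,12.52,0],[-2.43,12.52,0],[-2.43,12.52,0]],"rot":[[0,0,0.3],[0,0,0.9],[0,0,1.6],[0,0,2.4],[0,0,3.2],[0,0,4],[0,0,4.7],[0,0,5.4],[0,0,6],[0,0,6.3],[0,0,6.4],[0,0,6.4],[0,0,6.4],[0,0,6.4],[0,0,6.4]]}' 40
python3 - <<'E'
from h import *
T=wristT(); p,P=cloud("wrist",T); cv2.imwrite("pics/w2.png",p[:,:,::-1])
p,P=cloud("top"); cv2.imwrite("pics/t2.png",p[:,:,::-1])
E
```

```text
time: 4.7
tool_pos: [0.4246, -0.0172, 0.3194]
ee_rot: [-0.002, 0.836, 0.548, -0.001]
wrist_force: [-0.8, -0.4, -0.5]
width: 0.0413
gripper_force: 41.2
time: 5.95
tool_pos: [0.3662, 0.2908, 0.3197]
ee_rot: [0.0, 0.656, 0.755, -0.0]
wrist_force: [0.7, 0.3, -0.8]
width: 0.0412
gripper_force: 41.2
```

View pics/w2.png

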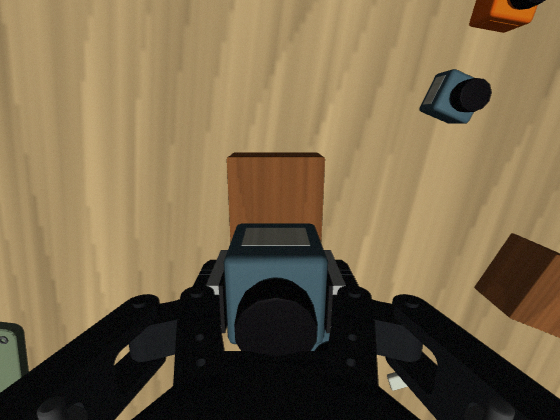

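The medium bottle is held square, with its block directly below at (276,190). Next I lower it.

```bash
python3 -m crank '{"jaw":[0,0,0,0,0,0,0,0,0,0,0,0,0],"linear":[[0,0.03,-0.5],[0,0.03,-1.2],[0,0.03,-2],[0,0.03,-2.7],[0,0.03,-3.2],[0,0.03,-3.5],[0,0.03,-3.7],[0,0.03,-3.8],[0,0.03,-3.88],[0,0.03,-3.94],[0,0.03,-3.98],[0,0.03,-3.98],[0,0.03,-3.98]],"rot":[[0,0,0],[0,0,0],[0,0,0],[0,0,0],[0,0,0],[0,0,0],[0,0,0],[0,0,0],[0,0,0],[0,0,0],[0,0,0],[0,0,0],[0,0,0]]}' 40
```

```text
time: 7.13
tool_pos: [0.3663, 0.2929, 0.2212]
ee_rot: [0.0, 0.655, 0.756, 0.001]
wrist_force: [-0.7, -1.7, 5.7]
width: 0.0417
gripper_force: 41.8
```

```bash
python3 -m crank '{"jaw":[0.65,0.8,1,1,1,1,1,1,1,1,1,1,1],"linear":[[0,0,0],[0,0,0],[0,0,0],[0,0,0],[0,0,0],[0,0,0.5],[0,0,1.2],[0,0,2],[0,0,3],[0,0,4],[0,0,4],[0,0,4],[0,0,4]],"rot":[[0,0,0],[0,0,0],[0,0,0],[0,0,0],[0,0,0],[0,0,0],[0,0,0],[0,0,0],[0,0,0],[0,0,0],[0,0,0],[0,0,0],[0,0,0]]}' 40
python3 w.py w3 .366 .292 .084
```

```text
time: 8.22
tool_pos: [0.3657, 0.2926, 0.3196]
ee_rot: [-0.0, 0.655, 0.756, -0.001]
wrist_force: [0.7, -0.5, -0.5]
width: 0.0853
gripper_force: 0.0
shoulder (array([366.2, 293.8]), array([42. , 41.3]), 8.2, np.float64(84.0), 1592) cap (array([366.4, 293.5]), array([29. , 29.5]), 8.8, np.float64(102.3), 1523)
```

```bash
python3 -m crank '{"jaw":[1,1,1,1,1,1,1,1,1],"linear":[[0.8,0.6,0],[1.8,1.4,0],[2.9,2.2,0],[4,3.1,0],[5,3.9,0],[5.45,4.25,0],[5.45,4.25,0],[5.45,4.25,0],[5.45,4.25,0]],"rot":[[0,0,-0.6],[0,0,-1.3],[0,0,-2],[0,0,-2.8],[0,0,-3.5],[0,0,-3.8],[0,0,-3.8],[0,0,-3.8],[0,0,-3.8]]}' 40
python3 w.py w4 .502 .398 .03; python3 -c "
import cv2;i=cv2.imread('pics/w4.png')[100:310,130:420];cv2.imwrite('pics/w4c.png',cv2.resize(i,None,fx=2,fy=2))"
```

```text
time: 9.02
tool_pos: [0.5015, 0.3984, 0.3188]
ee_rot: [-0.0, 0.771, 0.637, -0.002]
wrist_force: [0.2, 0.2, 0.5]
width: 0.0854
gripper_force: 0.0
shoulder (array([502.7, 402.2]), array([33.6, 34. ]), -12.9, np.float64(30.0), 719) cap (array([502.6, 402.2]), array([23.6, 23.2]), 1.8, np.float64(48.2), 648)
```

View pics/w4c.png

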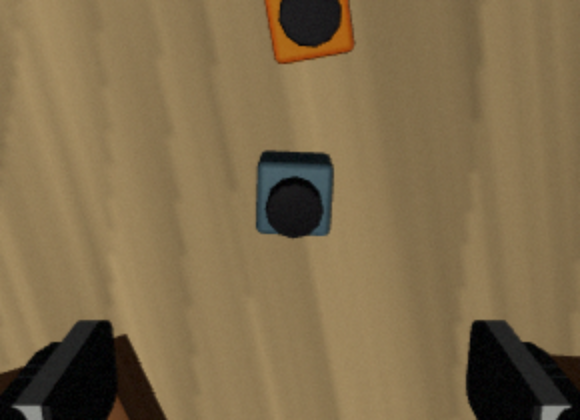

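Two candidates in the crop: the blue-grey bottle at (295,205) and the orange one at (310,15). The blue-grey bottle with the black cap fits bottle_small and measures 34x34 mm at 30 mm height. The orange one stays clear of the fingers.

```bash
python3 -m crank '{"jaw":[1,1,1,1,1,1,1,1,0,0,0,0,0,0,0,0,0],"linear":[[0.02,0.1,-1],[0.02,0.1,-2],[0.02,0.1,-3],[0.02,0.1,-4],[0.02,0.1,-4.9],[0.02,0.1,-5.5],[0.02,0.1,-5.7],[0.02,0.1,-5.7],[0.02,0.1,-5.7],[0.02,0.1,-5.7],[0.02,0.1,-5.7],[0.02,0.1,-5.7],[0.02,0.1,-5.7],[0.02,0.1,-5.7],[0.02,0.1,-5.7],[0.02,0.1,-5.7],[0.02,0.1,-5.7]],"rot":[[0,0,-0.3],[0,0,-0.3],[0,0,-0.3],[0,0,-0.3],[0,0,-0.3],[0,0,-0.3],[0,0,-0.3],[0,0,-0.3],[0,0,-0.3],[0,0,-0.3],[0,0,-0.3],[0,0,-0.3],[0,0,-0.3],[0,0,-0.3],[0,0,-0.3],[0,0,-0.3],[0,0,-0.3]]}' 30
```

```text
time: 10.48
tool_pos: [0.5032, 0.4018, 0.1789]
ee_rot: [0.0, 0.779, 0.627, 0.001]
wrist_force: [-0.5, -0.5, 5.7]
width: 0.0335
gripper_force: 31.6
```

```bash
python3 -m crank '{"jaw":[0,0,0,0,0,0,0,0,0,0,0,0,0,0,0,0,0,0],"linear":[[0,0,0.3],[0,0,1],[0,0,2],[0,0,3],[0,0,4],[0.3,-0.4,5],[1,-1.2,5.6],[1.8,-2.1,5.6],[2.7,-3.1,5.6],[3.5,-4.1,5.6],[4.3,-5,5.6],[4.9,-5.8,5.6],[5.2,-6.1,5.6],[5.34,-6.26,5.6],[5.34,-6.26,5.6],[5.34,-6.26,5.6],[5.34,-6.26,5.6],[5.34,-6.26,5.6]],"rot":[[0,0,0],[0,0,0],[0,0,0],[0,0,0],[0,0,0],[0,0,0],[0,0,-0.3],[0,0,-0.3],[0,0,-0.3],[0,0,-0.3],[0,0,-0.3],[0,0,-0.3],[0,0,-0.3],[0,0,-0.3],[0,0,-0.3],[0,0,-0.3],[0,0,-0.3],[0,0,-0.3]]}' 30
python3 w.py w5 .636 .244 .1
```

```text
time: 11.98
tool_pos: [0.6355, 0.2463, 0.3178]
ee_rot: [-0.0, 0.787, 0.618, -0.0]
wrist_force: [-0.4, 1.3, -0.9]
width: 0.0333
gripper_force: 30.9
shoulder None cap None
```

View pics/w5.png

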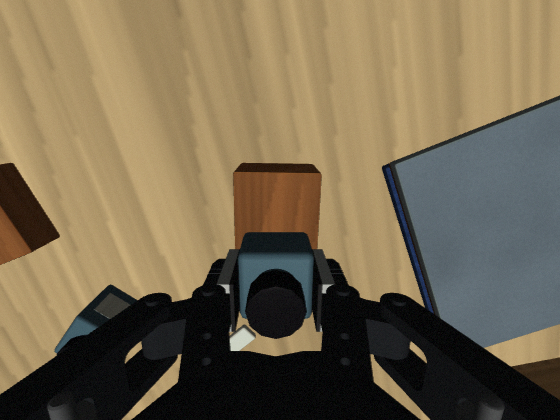

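The small bottle sits square above its block, which shows at (277,200). Next I lower it.

```bash
python3 -m crank '{"jaw":[0,0,0,0,0,0,0,0,0,0,0,0],"linear":[[0,0,-0.5],[0,0,-1.2],[0,0,-1.9],[0,0,-2.5],[0,0,-2.9],[0,0,-3.1],[0,0,-3.2],[0,0,-3.28],[0,0,-3.36],[0,0,-3.42],[0,0,-3.42],[0,0,-3.42]],"rot":[[0,0,0],[0,0,0],[0,0,0],[0,0,0],[0,0,0],[0,0,0],[0,0,0],[0,0,0],[0,0,0],[0,0,0],[0,0,0],[0,0,0]]}' 30
```

```text
time: 13.03
tool_pos: [0.6365, 0.2451, 0.233]
ee_rot: [0.0, 0.787, 0.617, 0.001]
wrist_force: [0.0, -0.6, 0.4]
width: 0.0336
gripper_force: 31.0
```

```bash
python3 -m crank '{"jaw":[0,0,0],"linear":[[0,0,-0.04],[0,0,-0.06],[0,0,-0.06]],"rot":[[0,0,0],[0,0,0],[0,0,0]]}' 30
```

```text
time: 13.28
tool_pos: [0.6365, 0.2451, 0.2329]
ee_rot: [0.0, 0.787, 0.617, 0.001]
wrist_force: [-2.8, -1.1, 8.0]
width: 0.0337
gripper_force: 31.9
```

Contact is firm, so I release and rise.

```bash
python3 -m crank '{"jaw":[0.55,0.7,1,1,1,1,1,1,1,1,1,1,1],"linear":[[0,0,0],[0,0,0],[0,0,0],[0,0,0],[0,0,0],[0,0,0.5],[0,0,1.2],[0,0,2],[0,0,3],[0,0,3.48],[0,0,3.48],[0,0,3.48],[0,0,3.48]],"rot":[[0,0,0],[0,0,0],[0,0,0],[0,0,0],[0,0,0],[0,0,0],[0,0,0],[0,0,0],[0,0,0],[0,0,0],[0,0,0],[0,0,0],[0,0,0]]}' 30
python3 w.py w6 .636 .244 .084
```

```text
time: 14.37
tool_pos: [0.6359, 0.2449, 0.3164]
ee_rot: [-0.0, 0.787, 0.617, -0.001]
wrist_force: [0.4, -1.0, 0.4]
width: 0.0854
gripper_force: 0.0
shoulder (array([636.9, 245.5]), array([34.1, 34. ]), -14.6, np.float64(83.9), 1093) cap (array([636.9, 245.7]), array([23.5, 23.5]), 35.0, np.float64(102.3), 1032)
```

```bash
python3 -m crank '{"jaw":[1,1,1,1,1,1,1,1,1,1,1,1],"linear":[[-0.6,-0.25,0],[-1.5,-0.6,0],[-2.6,-1.1,0],[-3.8,-1.6,0],[-5,-2.1,0],[-6.2,-2.6,0],[-7.2,-3,0],[-7.7,-3.2,0],[-8,-3.34,0],[-8,-3.34,0],[-8,-3.34,0],[-8,-3.34,0]],"rot":[[0,0,1],[0,0,2.2],[0,0,3.5],[0,0,4.8],[0,0,6.1],[0,0,7.4],[0,0,8.7],[0,0,9.7],[0,0,10.36],[0,0,10.36],[0,0,10.36],[0,0,10.36]]}' 50
python3 w.py w7 .436 .161 .058
```

```text
time: 15.42
tool_pos: [0.4369, 0.1618, 0.3173]
ee_rot: [-0.0, 0.439, 0.898, -0.0]
wrist_force: [-0.5, 0.6, 0.2]
width: 0.0856
gripper_force: 0.0
shoulder (array([435.5, 162.1]), array([49.9, 49.6]), 38.7, np.float64(58.1), 1866) cap (array([435.6, 162. ]), array([34.7, 34.9]), 35.4, np.float64(76.3), 1737)
```

```bash
python3 -m crank '{"jaw":[1,1,1,1,1,1,1,1,0,0,0,0,0,0,0],"linear":[[-0.03,0.03,-1],[-0.03,0.03,-2],[-0.03,0.03,-3],[-0.03,0.03,-3.9],[-0.03,0.03,-4.6],[-0.03,0.03,-5],[-0.03,0.03,-5.08],[-0.03,0.03,-5.08],[-0.03,0.03,-5.08],[-0.03,0.03,-5.08],[-0.03,0.03,-5.08],[-0.03,0.03,-5.08],[-0.03,0.03,-5.08],[-0.03,0.03,-5.08],[-0.03,0.03,-5.08]],"rot":[[0,0,0.15],[0,0,0.15],[0,0,0.15],[0,0,0.15],[0,0,0.15],[0,0,0.15],[0,0,0.15],[0,0,0.15],[0,0,0.15],[0,0,0.15],[0,0,0.15],[0,0,0.15],[0,0,0.15],[0,0,0.15],[0,0,0.15]]}' 50
```

```text
time: 16.72
tool_pos: [0.436, 0.1624, 0.1917]
ee_rot: [0.001, 0.433, 0.901, 0.001]
wrist_force: [-0.3, -0.5, 5.7]
width: 0.0492
gripper_force: 53.0
```

```bash
python3 -m crank '{"jaw":[0,0,0,0,0,0,0,0,0,0,0,0,0,0,0,0,0,0,0,0],"linear":[[0,0,0.3],[0,0,1],[0,0,2],[0,0,3],[0,0,4],[0,0,5],[0.2,-0.5,5.6],[0.6,-1.5,5.6],[1.2,-2.8,5.6],[1.7,-4.1,5.6],[2.2,-5.4,5.6],[2.8,-6.7,5.6],[3.3,-8,5.6],[3.8,-9.3,5.6],[4.4,-10.6,5.6],[4.9,-11.9,5.6],[5.5,-13.2,5.6],[6,-14.4,5.6],[6.25,-15.1,5.6],[6.39,-15.47,5.6]],"rot":[[0,0,0],[0,0,0],[0,0,0],[0,0,0],[0,0,0],[0,0,0],[0,0,-0.4],[0,0,-1],[0,0,-1.6],[0,0,-2.3],[0,0,-3],[0,0,-3.7],[0,0,-4.4],[0,0,-5.1],[0,0,-5.8],[0,0,-6.5],[0,0,-7.1],[0,0,-7.6],[0,0,-7.9],[0,0,-7.9]]}' 50
python3 -m crank '{"jaw":[0,0,0],"linear":[[0,0,0],[0,0,0],[0,0,0]],"rot":[[0,0,0],[0,0,0],[0,0,0]]}' 50
python3 w.py w8 .595 -.225 .1
```

```text
time: 18.38
tool_pos: [0.5956, -0.2269, 0.3302]
ee_rot: [-0.0, 0.713, 0.701, -0.0]
wrist_force: [0.3, 0.4, -2.1]
width: 0.0496
gripper_force: 52.3
time: 18.63
tool_pos: [0.5948, -0.2231, 0.3306]
ee_rot: [-0.001, 0.711, 0.703, -0.0]
wrist_force: [0.2, -0.9, -2.0]
width: 0.0496
gripper_force: 52.3
shoulder None cap None
```

View pics/w8.png

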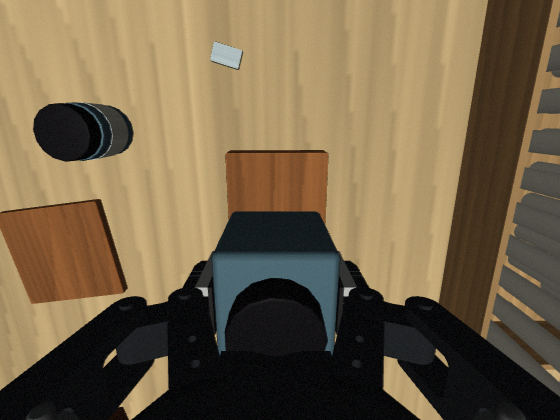

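The large bottle hangs square over its block at (277,185). Next I lower it.

```bash
python3 -m crank '{"jaw":[0,0,0,0,0,0,0,0,0,0,0,0,0,0],"linear":[[0,0,-0.5],[0,0,-1.3],[0,0,-2.2],[0,0,-3.1],[0,0,-3.8],[0,0,-4.1],[0,0,-4.3],[0,0,-4.4],[0,0,-4.46],[0,0,-4.5],[0,0,-4.54],[0,0,-4.57],[0,0,-4.57],[0,0,-4.57]],"rot":[[0,0,0],[0,0,0],[0,0,0],[0,0,0],[0,0,0],[0,0,0],[0,0,0],[0,0,0],[0,0,0],[0,0,0],[0,0,0],[0,0,0],[0,0,0],[0,0,0]]}' 50
```

```text
time: 19.85
tool_pos: [0.5956, -0.2245, 0.2177]
ee_rot: [0.001, 0.712, 0.702, 0.0]
wrist_force: [-0.3, 1.8, 5.2]
width: 0.0494
gripper_force: 52.9
```

```bash
python3 -m crank '{"jaw":[0.75,0.85,1,1,1,1,1,1,1,1,1,1,1],"linear":[[0,0,0],[0,0,0],[0,0,0],[0,0,0],[0,0,0],[0,0,0.5],[0,0,1.2],[0,0,2],[0,0,3],[0,0,4],[0,0,4.57],[0,0,4.57],[0,0,4.57]],"rot":[[0,0,0],[0,0,0],[0,0,0],[0,0,0],[0,0,0],[0,0,0],[0,0,0],[0,0,0],[0,0,0],[0,0,0],[0,0,0],[0,0,0],[0,0,0]]}' 50
python3 w.py w9 .595 -.225 .084
```

```text
time: 20.93
tool_pos: [0.5953, -0.2244, 0.331]
ee_rot: [0.001, 0.712, 0.702, 0.0]
wrist_force: [-0.5, -0.3, -0.8]
width: 0.0852
gripper_force: 0.0
shoulder (array([ 595.7, -225. ]), array([50. , 50.1]), -1.0, np.float64(84.1), 2061) cap (array([ 595.8, -224.9]), array([35.1, 35.1]), 41.9, np.float64(102.3), 1922)
```

```bash
python3 -m crank '{"jaw":[1,1,1,1,1,1,1,1,1,1,1,1],"linear":[[-0.4,0.8,0],[-1,1.9,0],[-1.6,3.2,0],[-2.3,4.5,0],[-2.9,5.8,0],[-3.5,7,0],[-4,8,0],[-4.28,8.54,0],[-4.28,8.54,0],[-4.28,8.54,0],[-4.28,8.54,0],[-4.28,8.54,0]],"rot":[[0,0,0.5],[0,0,1],[0,0,1.6],[0,0,2.2],[0,0,2.8],[0,0,3.4],[0,0,3.9],[0,0,3.9],[0,0,3.9],[0,0,3.9],[0,0,3.9],[0,0,3.9]]}' 60
python3 w.py w10 .488 -.012 .072
```

```text
time: 21.98
tool_pos: [0.4888, -0.0117, 0.3301]
ee_rot: [-0.0, 0.583, 0.812, -0.0]
wrist_force: [-0.2, 0.5, -0.7]
width: 0.0851
gripper_force: 0.0
shoulder (array([488.1, -10.8]), array([58.2, 57.5]), 18.6, np.float64(72.1), 2524) cap (array([488.3, -11. ]), array([40.9, 40.9]), 4.3, np.float64(90.3), 2361)
```

```bash
python3 -m crank '{"jaw":[1,1,1,1,1,1,1,1,1,0,0,0,0,0,0,0],"linear":[[0,0.02,-0.6],[0,0.02,-1.4],[0,0.02,-2.2],[0,0.02,-3],[0,0.02,-3.8],[0,0.02,-4.5],[0,0.02,-5],[0,0.02,-5.12],[0,0.02,-5.12],[0,0.02,-5.12],[0,0.02,-5.12],[0,0.02,-5.12],[0,0.02,-5.12],[0,0.02,-5.12],[0,0.02,-5.12],[0,0.02,-5.12]],"rot":[[0,0,0],[0,0,0],[0,0,0],[0,0,0],[0,0,0],[0,0,0],[0,0,0],[0,0,0],[0,0,0],[0,0,0],[0,0,0],[0,0,0],[0,0,0],[0,0,0],[0,0,0],[0,0,0]]}' 60
```

```text
time: 23.37
tool_pos: [0.4889, -0.0106, 0.2038]
ee_rot: [0.001, 0.583, 0.813, 0.001]
wrist_force: [-0.7, -1.8, 6.4]
width: 0.0574
gripper_force: 65.3
```

```bash
python3 -m crank '{"jaw":[0,0,0,0,0,0,0,0,0,0,0,0,0,0,0,0,0,0,0,0],"linear":[[0,0,0.3],[0,0,0.9],[0,0,1.7],[0,0,2.6],[0,0,3.5],[0,0,4.4],[-0.1,-0.2,5],[-0.4,-0.8,5],[-0.8,-1.8,5],[-1.3,-2.9,5],[-1.8,-4,5],[-2.3,-5.1,5],[-2.8,-6.2,5],[-3.2,-7.3,5],[-3.7,-8.4,5],[-4.2,-9.5,5],[-4.6,-10.3,5],[-4.83,-10.91,5],[-4.83,-10.91,5],[-4.83,-10.91,5]],"rot":[[0,0,0],[0,0,0],[0,0,0],[0,0,0],[0,0,0],[0,0,0],[0,0,-0.2],[0,0,-0.4],[0,0,-0.7],[0,0,-1],[0,0,-1.3],[0,0,-1.6],[0,0,-1.9],[0,0,-2.1],[0,0,-2.36],[0,0,-2.36],[0,0,-2.36],[0,0,-2.36],[0,0,-2.36],[0,0,-2.36]]}' 60
python3 -m crank '{"jaw":[0,0],"linear":[[0,0,0],[0,0,0]],"rot":[[0,0,0],[0,0,0]]}' 60
python3 w.py w11 .368 -.284 .1
```

```text
time: 25.03
tool_pos: [0.367, -0.2833, 0.3275]
ee_rot: [-0.001, 0.664, 0.748, 0.0]
wrist_force: [-1.2, 0.6, -2.4]
width: 0.0576
gripper_force: 64.9
time: 25.2
tool_pos: [0.3677, -0.2823, 0.3276]
ee_rot: [-0.0, 0.663, 0.749, 0.0]
wrist_force: [0.4, -0.3, -3.1]
width: 0.057
gripper_force: 64.9
shoulder None cap None
```

View pics/w11.png

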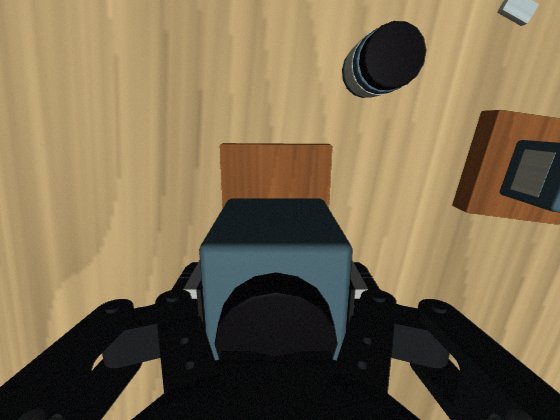

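The tallest bottle is centred over its block at (277,175), and the tall jar at (390,55) is clear. Next I lower it.

```bash
python3 -m crank '{"jaw":[0,0,0,0,0,0,0,0,0,0,0,0,0,0],"linear":[[0,0,-0.5],[0,0,-1.3],[0,0,-2.2],[0,0,-3.1],[0,0,-3.8],[0,0,-4.1],[0,0,-4.25],[0,0,-4.35],[0,0,-4.42],[0,0,-4.47],[0,0,-4.5],[0,0,-4.52],[0,0,-4.52],[0,0,-4.52]],"rot":[[0,0,0],[0,0,0],[0,0,0],[0,0,0],[0,0,0],[0,0,0],[0,0,0],[0,0,0],[0,0,0],[0,0,0],[0,0,0],[0,0,0],[0,0,0],[0,0,0]]}' 60
```

```text
time: 26.42
tool_pos: [0.3678, -0.2834, 0.2158]
ee_rot: [0.001, 0.663, 0.748, 0.0]
wrist_force: [-1.2, 0.9, 6.1]
width: 0.0576
gripper_force: 65.6
```

```bash
python3 -m crank '{"jaw":[0.8,0.9,1,1,1,1,1,1,1,1,1,1,1,1,1,1],"linear":[[0,0,0],[0,0,0],[0,0,0],[0,0,0],[0,0,0],[0,0,0.4],[0,0,1],[0,0,1.8],[0,0,2.8],[0,0,3.8],[0,0,4.8],[0,0,5.8],[0,0,6],[0,0,6],[0,0,6],[0,0,6]],"rot":[[0,0,0],[0,0,0],[0,0,0],[0,0,0],[0,0,0],[0,0,0],[0,0,0],[0,0,0],[0,0,0],[0,0,0],[0,0,0],[0,0,0],[0,0,0],[0,0,0],[0,0,0],[0,0,0]]}' 60
python3 w.py w12 .368 -.284 .084
python3 - <<'E'
from h import *
p,P=cloud("scene"); cv2.imwrite("pics/s9.png",p[:,:,::-1])
p,P=cloud("top"); cv2.imwrite("pics/t9.png",p[:,:,::-1]); Q=P.reshape(-1,3)
for n,x,y,h in (("small",.635,.243,.084),("medium",.365,.292,.084),("large",.594,-.226,.084),("largest",.366,-.285,.084),("jar_tall",.434,-.156,.07),("jar_wide",.650,.005,.054)):
    S=Q[np.hypot(Q[:,0]-x,Q[:,1]-y)<.05]; print(n,rect(S,h-.006,h+.006))
E
```

```text
time: 27.75
tool_pos: [0.3672, -0.2829, 0.3632]
ee_rot: [-0.002, 0.663, 0.748, -0.0]
wrist_force: [0.9, -0.6, 0.2]
width: 0.0853
gripper_force: 0.0
shoulder (array([ 367.8, -283.4]), array([57.9, 57.3]), 6.8, np.float64(84.2), 2166) cap (array([ 367.8, -283.7]), array([40.7, 40.7]), -2.1, np.float64(102.3), 1979)
small (array([636.1, 243.3]), array([33.4, 34.6]), -14.3, np.float64(82.8), 99)
medium (array([365.8, 291.9]), array([41.8, 42.8]), 8.4, np.float64(83.1), 157)
large (array([ 593.1, -225.7]), array([49. , 49.8]), -2.0, np.float64(83.5), 208)
largest (array([ 366.5, -284.8]), array([58.1, 58.1]), 6.3, np.float64(84.0), 262)
jar_tall (array([ 434.1, -157.9]), array([40.9, 38.1]), -1.4, np.float64(69.9), 208)
jar_wide (array([650.5,   5.1]), array([49.2, 51.4]), -1.3, np.float64(53.8), 323)
```

View pics/s9.png

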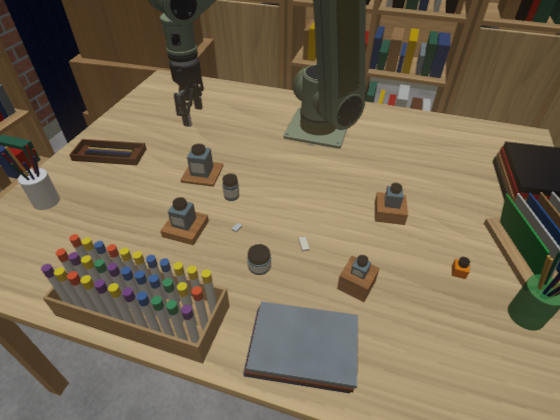

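All four bottles stand upright on their blocks, at (202,162), (183,214), (393,196) and (361,266). Each is within about 1.5 mm of its block's centre, and the jars have not moved.

```bash
python3 -c "
from bench import manip
print(manip.job_done())"
```

```text
the job is handed in; nothing more can be done
None
```

All four bottles stand upright, released and within about 2 mm of centre on their matching blocks, caps level at about 102 mm; the jars and the orange look-alike were left in place, and the job was handed in at about 28 s (no verdict was returned).

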